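# Third hand at the assembly jig

## Task

A colleague is about to screw the aluminium bracket to the sprung fence of the assembly jig and needs a third hand. First swing the jig's stop arm out until it stands square (90 degrees) to the fence; then set the bracket flat on the jig's bed, its long drilled edge flat against the fence and its end close beside the stop arm (touching or within a few millimetres), and press it straight against the fence with a steady 8 N or so, which pushes the fence back until its front face is level with the white index line, never to the end of its travel. Finish while holding: the program ends with the gripper still pressing the bracket there, nothing let go; leave the screwdriver, the cassette and the label roll where they lie.

Things in the scene. Friction and masses are not known exactly. Their poses are not given: they have to be found in the camera images.
- jig: Assembly jig fixed to the bench: grey bed plate 200 (x) by 240 mm (y), 14 mm thick; fence on its far (+x) side, 26 mm high rear block behind it, stop arm pivoted at its +y side. Origin under the bed's centre, on the bench; x = pressing direction (square to the fence), y along the fence, z up. Yaw within 0.25 rad. White index line on the bed at jig x +46 mm, y -117 to -103 mm.
- fence_face (a point): Point on the front face (towards the robot) of the aluminium fence bar, 12 mm above the bed, at jig y = 0; moves with the fence. Unpressed it is at jig x = +30 mm. The bar is 12 mm thick, reaches 22 mm above the bed and runs from jig y -99 to +69 mm. Axes as the jig's.
- fence (a joint): How far the fence is pushed back along jig +x against its springs (m): 0 free, 0.035 end of travel. Spring rate 500 N/m with no preload and about 0.2 N of friction, so 8 N pushes it back 16 mm, level with the index line.
- stop_arm (a joint): Angle between stop arm and fence (rad). At 0 the arm lies along the fence, pointing to jig -y; it grows as its free end swings towards jig -x (the robot); 1.571 is square to the fence, pointing along jig -x; ends at 0 and 2.4. Stays where it is left (friction 0.25 N m, about 2.5 N at the knob). Starts between 0.25 and 0.85, across the bracket's seat.
- stop_arm_hinge (a point): Vertical pivot axis of the stop arm, at jig x +20, y +90 mm, 9 mm above the bed. The dark steel arm is 16 mm wide (8 mm either side of the line from pivot to knob), 108 mm long and reaches 17 mm above the bed. When square, its face towards the bracket lies at jig y = +82 mm.
- stop_arm_knob (a point): Point on the axis of the upright black knob at the stop arm's free end, 46 mm above the bed, 100 mm from the pivot axis. The knob is a round post 16 mm across, graspable from 24 to 64 mm above the bed, top at 67 mm; it turns with the arm.
- bracket_tab (a point): Centre of the upright tab of the loose aluminium bracket (0.2 to 0.33 kg). Foot plate 70 (x) by 80 mm (y), 12 mm thick; tab 12 mm thick (x), 42 mm wide (y), up to 60 mm above the underside, its middle 50 mm behind the front edge; this point is 36 mm above the underside. x points to the front edge, z up. Starts flat on the bench right of the jig, yaw within 0.6 rad.
- bracket_front (a point): Middle of the bracket's front face, the long (80 mm) drilled edge that goes against the fence, 6 mm above the underside; x points out of that face, y along it.
- bracket: The bracket as a whole; origin at the centre of the foot's underside, axes as at the tab.
- screwdriver: Bystander: loose screwdriver, 131 mm long, lying left of the jig; origin under its middle.
- cassette: Bystander: small loose cassette with a block on it, 29 by 40 by 12 mm, on the right in front of the microscope; origin at the centre of its underside.
- label_roll: Bystander: loose white roll of labels, 62 mm across, 26 mm high, on the right beyond the bracket; origin at the centre of its underside.

How it is judged:
On the way, in this order (a step that is already met when the one before it is completed fails the run):
1. the stop arm stands square to the fence, the bracket not yet against the fence (value of joint stop_arm between 1.4508 and 1.6908 rad and contact force between bracket and fence below 0.5 N), for 0.2 s.
2. the bracket presses on the fence (contact force between bracket and fence above 3 N), for 0.2 s.
At the end, for the whole second after the job is handed in: Still held: stop arm within 0.12 rad of square; bracket flat on the bed (4 mm, 0.06 rad), drilled edge flat on the fence (0.07 rad), its end within 12 mm of the arm's face; bracket and fence press with 4.5 to 12.5 N, fence pushed back 9 to 24 mm, by the fingers (value of joint stop_arm between 1.4508 and 1.6908 rad and contact force between bracket and fence between 4.5 and 12.5 N and value of joint fence between 0.009 and 0.024 m and contact force between the fingers and bracket above 2 N and x of bracket_front in the frame of fence_face between -0.004 and 0.003 m and angle between the x axis of bracket_front and the x axis of fence_face, either way round below 0.07 rad and y of bracket_front in the frame of jig between 0.03 and 0.048 m and z of bracket_front in the frame of jig below 0.024 m and angle between bracket's own z axis and vertical below 0.06 rad); the arm keeps its last pose, push and grip.
It fails at once if the fence is driven to the end of its travel (value of joint fence above 0.033 m).
It fails at once if a bystander is moved by more than 20 mm (distance of any of screwdriver, cassette, label_roll from where it was at the start of the episode above 0.02 m).
It also fails if it takes over 59 s, if anything falls off the work surface, if the arm or the gripper's body presses on something with over 40 N, if the wrist force passes 120 N, or if a joint passes its speed limit or range.

## Robot

A 6-joint arm with a two-finger parallel gripper is mounted at the origin on a cart in front of the work surface, level with it; the furniture and walls round the work are solid. World frame = base frame: x ahead of the robot, y to its left, z up, the work surface at z = 0. Lengths are in m, angles in rad, forces in N, time in s.
With the tool pointing down it reaches from about 0.35 to 0.775 m from the base axis. Payload 5.5 kg.
Tool frame: the origin (TCP) lies at the very end of the fingers, on their centre line; the grasp point (between the pads) lies env.pinch_z behind it (env.pinch_z is the distance from the TCP to the grasp point, in m); z points along the fingers, y is the line along which they close (so a half turn about z gives the same grasp; the last joint's range is limited). The gripper opens to 85 mm and grips with 20 to 120 N. Pads are 22 mm wide; open, the fingers measure 114 mm over their backs; the gripper's body (76 mm by 85 mm) begins 54 mm behind the grasp point. The pads swing forward as they close: fully open they stand 13 mm farther back than shut.
Start: joints at [-1.474, 0.313, 0.046, 1.304, 0, 1.431], TCP at [0.135, -0.559, 0.231] pointing down, gripper open.
Joint ranges: [-2.76, 2.76], [-0.86, 1.69], [-1.03, 1.26], [-2.2, 2.34], [-1.47, 1.5], [-3.14, 3.14]. Speed limits (rad/s): [2.57, 2.57, 3.14, 3.14, 3.14, 3.14].

## Interface

Orientations are given as a unit quaternion [w, x, y, z].
In Python, from workcell import env, eyes gives the robot as it stands.
- The arm moves only by the shell command python3 -m jog 'ROWS' [FORCE]. ROWS is JSON, one flat list of numbers, 7 for each row, row after row: the shift along the world's x, y, z as a fraction of full scale, then the turn, a rotation vector about the world's x, y, z as a fraction of full scale, then the opening, from -1 (shut) to 1 (fully open), so that 0 is half open. A call has 1 to 12 rows; each row is the pose to reach, as a shift and turn from the pose commanded when the call began, turning the shorter way round; what a row does not reach only later rows make up. Full scale, the value 1, is 20 cm for a shift and pi rad for a turn. A row lasts 1/12 s, in which the tool goes at most 41.7 mm and 7.16 degrees, less where a joint would pass 70% of its speed; a pose out of reach is approached as far as the arm can. A call with a number of a shift or a turn outside -1 to 1 is refused whole. A call with a gripper value outside its range is refused whole. The fingers move at their own pace and stop on an object; FORCE is the grip in N (left out, the last holds). Time passes only in rows, so rows that repeat a pose let the fingers close. It gives the time, the measured TCP pose, the force, the opening and the grip force at its end, in the units of the state.
- env.get_state(): the state, without advancing time (a new reading comes with each control period).
- eyes.read_camera(name): name is "scene" or "side" or "wrist"; returns (picture, depth): 400x640x3 uint8, red, green, blue; 400x640 float32, m along the optical axis (not along the pixel's ray), 0 where there is no reading.
- eyes.calibration(name): a dict with "fx", "fy", "cx", "cy" (pixels), "R" (3x3) and "t" (3): a world point X has camera coordinates R X + t; the wrist camera has in their place "tool_from_camera" (4x4, takes a point from camera to tool coordinates, whose origin is the TCP and whose axes are the flange's). Camera axes: x right, y down, z forward; pixel columns grow to the right and rows downward; lengths in m; the calibration is good to about 2 mm. A picture is of the moment at which its call begins: read the wrist's pose just before it. calibration takes no time and is no camera call.
- env.hand_in(): hands the job in; it is judged then, once.
The state is a dict: "clock": time; "joint_pos": joint angles; "qvel": joint speeds; "tau": joint torques, N m; "tcp_pos": TCP position; "orientation": TCP orientation; "wrist_force": force on the tool from outside, world axes, zero at the start; "ft_torque": the same for the moment, N m; "finger_gap": finger opening in m; "grip_force": force on a finger pad.
Only numpy, scipy, OpenCV 4.12 (cv2) and the standard library are available. Lean on these libraries where they do the work, as an engineer would, in place of code of your own. Each camera call takes 0.05 s, during which the arm holds its last target. There are 200 camera calls.

## Working session

There is one attempt and no reset: what is moved stays moved. The work goes in short steps, Python scripts to look and compute and a shell command to move; the robot and the scene stay as the last step left them, time stands still between calls to the robot, and variables do not carry over. Pictures are saved under pics/ and viewed, at most 10 in all, crops included, and the job is handed in when it is done.

```bash
mkdir -p pics; ls; cat > h.py <<'E'
import numpy as np, cv2
from workcell import env, eyes
from scipy.spatial.transform import Rotation as Ro
def snap(name):
    s=env.get_state(); im,d=eyes.read_camera(name); return s,im,d
def world(name,s,d):
    c=eyes.calibration(name); v,u=np.mgrid[0:400,0:640]
    P=np.stack([(u-c['cx'])/c['fx']*d,(v-c['cy'])/c['fy']*d,d],-1)
    if name=='wrist':
        T=np.array(c['tool_from_camera']); q=s['orientation']
        R=Ro.from_quat([q[1],q[2],q[3],q[0]]).as_matrix()
        P=P@T[:3,:3].T+T[:3,3]; W=P@R.T+np.array(s['tcp_pos'])
    else:
        W=(P-np.array(c['t']))@np.array(c['R'])
    W[d<=0]=np.nan; return W
E
python3 - <<'E'
from h import *
for n in ('scene','side'):
    s,im,d=snap(n); cv2.imwrite(f'pics/{n}0.png',im[:,:,::-1]); np.savez(f'{n}0.npz',im=im,d=d,W=world(n,s,d))
print(s,env.pinch_z)
E
```

```text
pics
{'clock': 0.05, 'joint_pos': array([-1.47361162e+00,  3.13981309e-01,  4.50028234e-02,  1.30357906e+00,
       -9.35678421e-06,  1.43123017e+00]), 'qvel': array([ 1.27231512e-03, -5.55205788e-04,  3.90817571e-04,  4.35638981e-05,
       -3.39167766e-04, -6.27624665e-04]), 'tau': array([ 1.53219367e-03, -4.82158470e+01,  2.99546474e+01,  1.33562894e-02,
       -2.11117590e-04, -1.15748708e-05]), 'tcp_pos': array([ 0.13482232, -0.55846583,  0.23042946]), 'orientation': array([-8.80508472e-04,  9.93001421e-01,  1.18099122e-01,  1.39819660e-05]), 'wrist_force': array([ 0.25452387, -0.29309729,  0.65026201]), 'ft_torque': array([-0.00767687,  0.04034759,  0.00795507]), 'grip_force': 0.0, 'finger_gap': 0.08525541403077151} 0.0187
```

View pics/scene0.png

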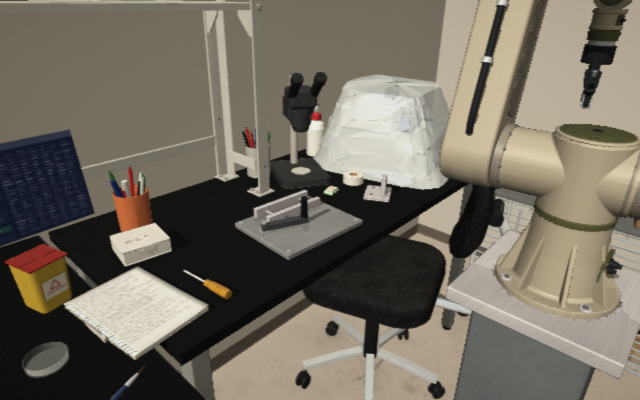

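View pics/side0.png

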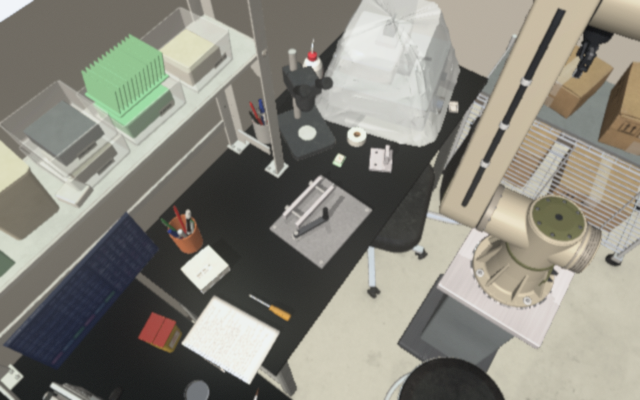

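The scene picture shows the jig at about (300,222) with the knob at (304,205) and the bracket at (378,190). The side picture has the jig at (320,222), the knob at (325,213), the bracket at (381,158), the label roll at (356,136) and the cassette at (339,160). Next I turn these into positions.

```bash
python3 - <<'E'
from h import *
z=np.load('side0.npz'); W=z['W']; im=z['im'].astype(int); d=z['d']
v,u=np.mgrid[0:400,0:640]
def box(u0,u1,v0,v1): return (u>=u0)&(u<u1)&(v>=v0)&(v<v1)
j=box(262,378,172,270)&(W[...,2]>.009)&(W[...,2]<.019)
print('n',j.sum(),'bench z',np.nanmedian(W[box(225,260,250,280)][:,2]))
r=cv2.minAreaRect(W[j][:,:2].astype(np.float32)); print('bed',r,cv2.boxPoints(r).round(3).tolist())
b=box(262,378,165,270)&(W[...,2]>.024)&(W[...,2]<.05)
print('high',b.sum())
k=box(310,340,195,235)&(W[...,2]>.06); print('knob',k.sum(),W[k].round(3)[:12].tolist())
b=box(365,398,142,176)&(W[...,2]>.006)&(W[...,2]<.02); print('foot',b.sum(),cv2.minAreaRect(W[b][:,:2].astype(np.float32)),W[b].mean(0))
b=box(365,400,138,176)&(W[...,2]>.03)&(W[...,2]<.065); print('tab',b.sum(),cv2.minAreaRect(W[b][:,:2].astype(np.float32)),W[b].mean(0),W[b][:,2].max())
for n,bx in dict(cass=(331,347,152,168),roll=(344,369,125,148)).items():
    b=box(*bx)&(W[...,2]>.006); print(n,b.sum(),np.nanmean(W[b],0),np.ptp(W[b],axis=0))
E
```

```text
n 3554 bench z -0.0010798595494896355
bed ((0.5852149724960327, 0.18049651384353638), (0.24155132472515106, 0.3172840178012848), 86.04088592529297) [[0.4189999997615814, 0.07100000232458115], [0.7350000143051147, 0.04899999871850014], [0.7519999742507935, 0.28999999165534973], [0.4350000023841858, 0.31200000643730164]]
high 856
knob 35 [[0.52, 0.18, 0.085], [0.518, 0.178, 0.084], [0.517, 0.174, 0.079], [0.523, 0.18, 0.077], [0.52, 0.179, 0.077], [0.518, 0.178, 0.078], [0.516, 0.174, 0.075], [0.512, 0.175, 0.081], [0.519, 0.185, 0.081], [0.516, 0.184, 0.083], [0.517, 0.178, 0.074], [0.512, 0.181, 0.082]]
foot 393 ((0.49435728788375854, -0.11330297589302063), (0.08661569654941559, 0.13428305089473724), 28.76538848876953) [ 0.49636701 -0.09628153  0.01063193]
tab 68 ((0.48329052329063416, -0.10718528181314468), (0.012650786899030209, 0.04568832367658615), 28.61591148376465) [ 0.48114646 -0.10199788  0.0525365 ] 0.06396021815066727
cass 64 [ 0.60656598 -0.02758663  0.00992472] [0.02848637 0.03686943 0.00973118]
roll 362 [ 0.60975064 -0.13577334  0.0198112 ] [0.08469885 0.08402791 0.02391094]
```

The measurements agree with the given sizes. Jig centre is about (0.527, 0.185) with yaw -0.07. The stop arm is at about 0.31 rad (knob to pivot 99.6 mm). The bracket tab is at (0.483, -0.107) with yaw 0.50. I'll move towards the jig over the bracket.

```bash
python3 -m jog '[1,1,0,0,0,0.2,1, 1,1,0,0,0,0.2,1, 1,1,0,0,0,0.2,1, 1,1,0,0,0,0.2,1, 1,1,0,0,0,0.2,1, 1,1,0,0,0,0.2,1, 1,1,0,0,0,0.2,1, 1,1,0,0,0,0.2,1]'
python3 -m jog '[0.4,1,0.2,0,0,0.2,1, 0.4,1,0.2,0,0,0.2,1, 0.4,1,0.2,0,0,0.2,1, 0.4,1,0.2,0,0,0.2,1, 0.4,1,0.2,0,0,0.2,1, 0.4,1,0.2,0,0,0.2,1, 0.4,1,0.2,0,0,0.2,1]'
python3 - <<'E'
from h import *
s,im,d=snap('wrist'); cv2.imwrite('pics/w1.png',im[:,:,::-1]); np.savez('w1.npz',im=im,d=d,W=world('wrist',s,d)); print(s['tcp_pos'],s['orientation'],s['joint_pos'])
E
```

```text
clock: 0.77
tcp_pos: [0.3378, -0.3544, 0.2312]
orientation: [-0.001, 0.907, 0.422, 0.001]
wrist_force: [0.3, -0.5, -0.5]
finger_gap: 0.0857
grip_force: 0.0
clock: 1.35
tcp_pos: [0.4157, -0.1568, 0.2719]
orientation: [0.0, 0.732, 0.681, 0.0]
wrist_force: [-0.9, -0.9, -0.0]
finger_gap: 0.0856
grip_force: 0.0
[ 0.41565692 -0.15681862  0.27192027] [4.36572633e-04 7.32441626e-01 6.80829640e-01 2.71983214e-04] [-5.42025018e-01  4.83870026e-02 -1.79795289e-01  1.34162460e+00
  2.81605488e-04  1.10177804e+00]
```

View pics/w1.png

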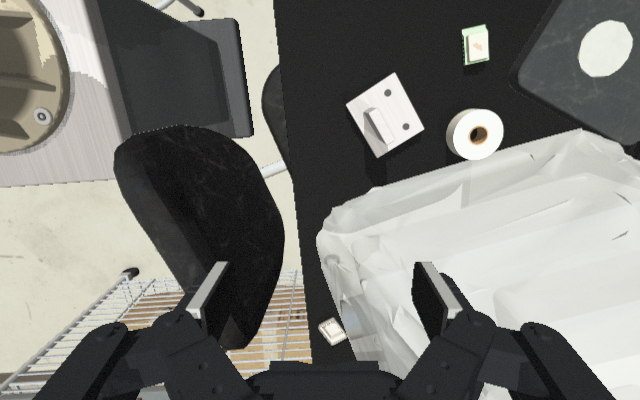

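The wrist picture shows the bracket at (385,115), its tab at (378,127), drill holes at (388,93) and (405,127), the roll at (475,135) and the cassette at (475,45). I'll measure the bracket while moving on to the jig.

```bash
cat > br.py <<'E'
from h import *
def bracket(W,box):
    u0,u1,v0,v1=box; w=W[v0:v1,u0:u1].reshape(-1,3); w=w[~np.isnan(w[:,0])]
    f=w[(w[:,2]>.008)&(w[:,2]<.016)]; r=cv2.minAreaRect(f[:,:2].astype(np.float32)); print('foot',len(f),r,cv2.boxPoints(r).round(4).tolist())
    t=w[w[:,2]>.05]; print('tab top',len(t),cv2.minAreaRect(t[:,:2].astype(np.float32)),np.median(t,0))
    print('bench',np.median(w[w[:,2]<.006][:,2]))
E
python3 - <<'E'
from br import *
bracket(np.load('w1.npz')['W'],(335,435,60,170))
E
python3 -m jog '[0.3,1,0,0,0,0.05,1, 0.3,1,0,0,0,0.05,1, 0.3,1,0,0,0,0.05,1, 0.3,1,0,0,0,0.05,1, 0.3,1,0,0,0,0.05,1, 0.3,1,0,0,0,0.05,1]'
python3 - <<'E'
from h import *
s,im,d=snap('wrist'); cv2.imwrite('pics/w2.png',im[:,:,::-1]); np.savez('w2.npz',im=im,d=d,W=world('wrist',s,d)); print(s['tcp_pos'],s['orientation'],s['joint_pos'])
E
```

```text
foot 3077 ((0.49773189425468445, -0.10247495770454407), (0.07002687454223633, 0.08004044741392136), 28.49364471435547) [[0.4478999972343445, -0.08399999886751175], [0.4860999882221222, -0.15440000593662262], [0.5475999712944031, -0.120899997651577], [0.5094000101089478, -0.050599999725818634]]
tab top 444 ((0.4845743179321289, -0.1096268817782402), (0.012242336757481098, 0.04227183014154434), 28.738216400146484) [ 0.4836805  -0.10869017  0.06014223]
bench 0.00045541001070242837
clock: 1.9
tcp_pos: [0.4761, 0.0451, 0.2705]
orientation: [-0.001, 0.677, 0.736, 0.001]
wrist_force: [0.1, -0.3, -1.0]
finger_gap: 0.0858
grip_force: 0.0
[0.47609063 0.04507068 0.27046296] [-6.97350005e-04  6.76826031e-01  7.36142353e-01  6.88353595e-04] [-0.07492899  0.11577525 -0.10898915  1.3462731   0.00194483  1.4119565 ]
```

View pics/w2.png

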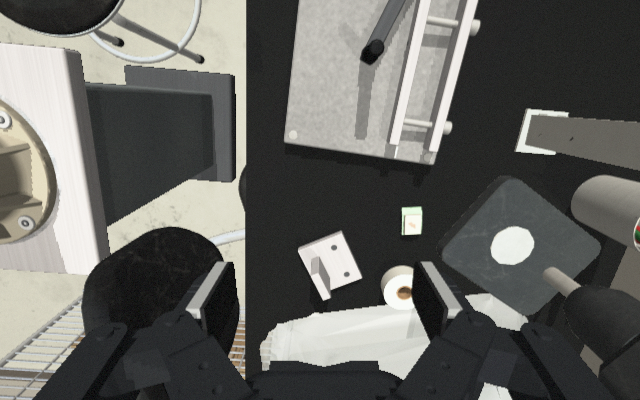

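Wrist view 2 shows the jig at the top: bed corner (287,140), fence front face from about (395,145) to (440,0), knob top at (373,50). The bracket measurement matches 70x80 mm exactly. Next I fit the jig and knob.

```bash
python3 - <<'E'
from h import *
W=np.load('w2.npz')['W'][:172,270:490].reshape(-1,3); W=W[~np.isnan(W[:,0])]
bed=W[(W[:,2]>.010)&(W[:,2]<.018)]; print('bed z',np.median(bed[:,2]))
# front edge: min x per y bin ; right edge: min y per x bin
ys=np.arange(bed[:,1].min()+.01,bed[:,1].max()-.01,.004)
E=np.array([[np.min(b[:,0]),y] for y in ys if len(b:=bed[abs(bed[:,1]-y)<.002])>5])
p=np.polyfit(E[:,1],E[:,0],1); print('front edge yaw',-np.arctan(p[0]),'res',np.std(E[:,0]-np.polyval(p,E[:,1])))
f=W[(W[:,2]>.030)&(W[:,2]<.041)&(W[:,0]>.54)]
xs=np.arange(.46,.56,.004)
G=np.array([[x,np.min(b[:,1])] for x in xs if len(b:=bed[abs(bed[:,0]-x)<.002])>5])
q=np.polyfit(G[:,0],G[:,1],1); print('side edge yaw',np.arctan(q[0]),np.std(G[:,1]-np.polyval(q,G[:,0])))
yaw=-np.arctan(p[0]); R=np.array([[np.cos(yaw),-np.sin(yaw)],[np.sin(yaw),np.cos(yaw)]])
# corner = intersection
A=np.array([[1,-p[0]],[-q[0],1]]); c=np.linalg.solve(A,[p[1],q[1]]); O=c+R@[.1,.12]; print('corner',c,'jig O',O,'yaw',yaw)
J=(f[:,:2]-O)@R; print('tops z',np.median(f[:,2]),'x hist',[ (round(a,3),int(n)) for n,a in zip(*np.histogram(J[:,0],bins=np.arange(.02,.1,.004)))], 'ymin',J[:,1].min())
k=W[(W[:,2]>.076)]; kc=(np.percentile(k[:,:2],2,axis=0)+np.percentile(k[:,:2],98,axis=0))/2
kj=R.T@(kc-O); piv=np.array([.02,.09]); v=kj-piv; print('knob',len(k),kc,np.median(k[:,2]),'jig',kj,'r',np.hypot(*v),'ang',np.arctan2(-v[0],-v[1]))
for a in (.306,.6,.9,1.2,1.4,1.571,1.65): print(a,O+R@(piv+.1*np.array([-np.sin(a),-np.cos(a)])))
for x in (-.05,-.02,-.004): print('tab target',x,O+R@[x,.038])
E
```

```text
bed z 0.014435262221689893
front edge yaw -0.05190962750931673 res 0.0022824006770863436
side edge yaw -0.06349629277063652 0.00041435769662061234
corner [0.42314276 0.06998358] jig O [0.52923442 0.1846333 ] yaw -0.05190962750931673
tops z 0.03669524418770402 x hist [(np.float64(0.02), 0), (np.float64(0.024), 0), (np.float64(0.028), 519), (np.float64(0.032), 524), (np.float64(0.036), 501), (np.float64(0.04), 147), (np.float64(0.044), 19), (np.float64(0.048), 25), (np.float64(0.052), 20), (np.float64(0.056), 23), (np.float64(0.06), 18), (np.float64(0.064), 16), (np.float64(0.068), 22), (np.float64(0.072), 27), (np.float64(0.076), 769), (np.float64(0.08), 417), (np.float64(0.084), 393), (np.float64(0.088), 115), (np.float64(0.092), 85)] ymin -0.10276940607839256
knob 223 [0.51616433 0.1785257 ] 0.08091973540025268 jig [-0.01273559 -0.00677754] r 0.10216413498924473 ang 0.32617441458536967
0.306 [0.51884554 0.17981123]
0.6 [0.4932067  0.19398168]
0.9 [0.47242477 0.21546148]
1.2 [0.45891875 0.24212339]
1.4 [0.45458312 0.26161366]
1.571 [0.45401301 0.27868332]
1.65 [0.45473555 0.28654814]
tab target -0.05 [0.48127345 0.22517643]
tab target -0.02 [0.51123304 0.22361984]
tab target -0.004 [0.52721149 0.22278966]
```

```bash
python3 -m jog '[0.205,0.667,-0.6,0,0,-0.047,1, 0.205,0.667,-0.6,0,0,-0.047,1, 0.205,0.667,-0.6,0,0,-0.047,1, 0.205,0.667,-0.6,0,0,-0.047,1, 0.205,0.667,-0.6,0,0,-0.047,1, 0.205,0.667,-0.6,0,0,-0.047,1, 0.205,0.667,-0.6,0,0,-0.047,1, 0.205,0.667,-0.6,0,0,-0.047,1]'
```

```text
clock: 2.62
tcp_pos: [0.5165, 0.1725, 0.1522]
orientation: [0.0, 0.732, 0.682, 0.0]
wrist_force: [0.4, -1.1, -0.3]
finger_gap: 0.0854
grip_force: 0.0
```

```bash
python3 -m jog '[0,0,-0.2,0,0,0,1, 0,0,-0.4,0,0,0,1, 0,0,-0.53,0,0,0,1, 0,0,-0.53,0,0,0,1, 0,0,-0.53,0,0,0,1]' 40
python3 - <<'E'
from h import *
s,im,d=snap('wrist'); print(s['tcp_pos'],s['wrist_force'],s['joint_pos'])
cv2.imwrite('pics/w3.png',im[:,:,::-1])
E
```

```text
clock: 3.03
tcp_pos: [0.5156, 0.1728, 0.0459]
orientation: [-0.0, 0.731, 0.682, -0.001]
wrist_force: [0.2, 0.2, 0.9]
finger_gap: 0.0854
grip_force: 0.0
[0.51563308 0.17280155 0.04591382] [0.18571618 0.18723703 0.86759465] [ 1.75934838e-01  3.82482352e-01 -3.35784681e-01  8.53708409e-01
 -3.87995079e-04  1.81690014e+00]
```

View pics/w3.png

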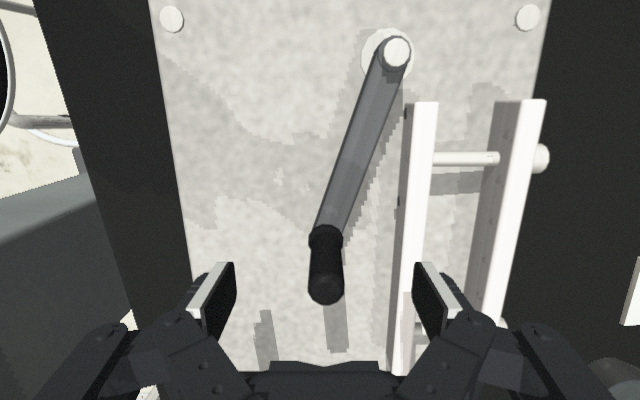

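The knob (top at (326,285), base at (326,238)) stands midway between the pads at (215,300) and (430,300). I'll close on it.

```bash
python3 -m jog '[0,0.02,0,0,0,0,-1, 0,0.02,0,0,0,0,-1, 0,0.02,0,0,0,0,-1, 0,0.02,0,0,0,0,-1, 0,0.02,0,0,0,0,-1, 0,0.02,0,0,0,0,-1, 0,0.02,0,0,0,0,-1, 0,0.02,0,0,0,0,-1]' 40
```

```text
clock: 3.75
tcp_pos: [0.5162, 0.1786, 0.0459]
orientation: [0.0, 0.731, 0.683, 0.0]
wrist_force: [-0.6, 1.1, 6.9]
finger_gap: 0.0146
grip_force: 39.0
```

Gripped. Now I swing the arm along an arc about its pivot (world (0.556, 0.272)).

```bash
python3 -m jog '[-0.044,0.022,0,0,0,0,-1, -0.087,0.048,0,0,0,0,-1, -0.128,0.079,0,0,0,0,-1, -0.166,0.113,0,0,0,0,-1, -0.199,0.152,0,0,0,0,-1, -0.229,0.193,0,0,0,0,-1, -0.254,0.238,0,0,0,0,-1, -0.275,0.283,0,0,0,0,-1, -0.29,0.332,0,0,0,0,-1, -0.302,0.381,0,0,0,0,-1, -0.308,0.442,0,0,0,0,-1, -0.308,0.5,0,0,0,0,-1]' 20
python3 -m jog '[0,0,0,0,0,0,-1, 0,0,0,0,0,0,-1, 0,0,0,0,0,0,-1]'
```

```text
clock: 4.75
tcp_pos: [0.4553, 0.2774, 0.0458]
orientation: [0.002, 0.731, 0.682, -0.0]
wrist_force: [4.0, -7.0, 3.7]
finger_gap: 0.0152
grip_force: 38.8
clock: 5.0
tcp_pos: [0.4553, 0.2786, 0.0458]
orientation: [0.0, 0.731, 0.683, 0.001]
wrist_force: [2.0, -0.4, 4.8]
finger_gap: 0.0149
grip_force: 38.7
```

```bash
python3 -m jog '[0,0,0,0,0,0,0, 0,0,0,0,0,0,0, 0,0,0,0,0,0,0, 0,0,0,0,0,0,0, 0,0,0.2,0,0,0,0.3, 0,0,0.4,0,0,0,0.3, 0,0,0.8,0,0,0,0.3, -0.1,-0.4,0.8,0,0,0,0.3, -0.1,-0.6,0.8,0,0,0,0.3, -0.1,-0.8,0.8,0,0,0,0.3, -0.1,-0.8,0.8,0,0,0,0.3, -0.1,-0.8,0.8,0,0,0,0.3]'
python3 - <<'E'
from h import *
s,im,d=snap('wrist'); W=world('wrist',s,d); print(s['tcp_pos']); cv2.imwrite('pics/w4.png',im[:,:,::-1]); np.savez('w4.npz',W=W,im=im)
E
```

```text
clock: 6.0
tcp_pos: [0.4338, 0.1131, 0.2063]
orientation: [0.001, 0.733, 0.68, -0.001]
wrist_force: [0.6, 0.7, -1.0]
finger_gap: 0.0555
grip_force: 0.0
[0.43380438 0.11306721 0.20626929]
```

View pics/w4.png

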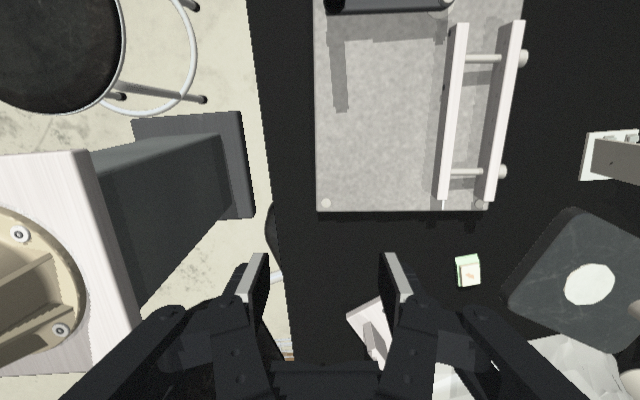

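The stop arm now lies across the top (lower edge near row 12, columns 328-445), apparently square. The fence front face runs from (440,195) to (460,25), and the bed's lower left corner is at (317,210). I'll refine the jig frame from this view.

```bash
python3 - <<'E'
from h import *
W=np.load('w4.npz')['W'][:225,300:560].reshape(-1,3); W=W[~np.isnan(W[:,0])]
def line(a,b):  # robust b=f(a), by iterating
    m=np.ones(len(a),bool)
    for _ in range(6): p=np.polyfit(a[m],b[m],1); e=b-np.polyval(p,a); m=abs(e)<max(.0008,1.5*np.std(e[m]))
    return p,np.std(e[m]),m.sum()
bed=W[(W[:,2]>.010)&(W[:,2]<.018)]
def edge(P,i,lo,hi,step=.003):
    o=1-i; r=[(c,P[abs(P[:,i]-c)<step/2,o].min()) for c in np.arange(lo,hi,step) if (abs(P[:,i]-c)<step/2).sum()>3]
    return line(*np.array(r).T)
p=edge(bed,1,.09,.25); q=edge(bed,0,.45,.55); print('front',p,'side',q)
fb=W[(W[:,2]>.033)&(W[:,2]<.040)&(W[:,0]>.54)&(W[:,0]<.585)]; f=edge(fb,1,.10,.23); print('fence',f)
yaw=np.mean([np.arctan(q[0][0]),-np.arctan(f[0][0]),-np.arctan(p[0][0])]); print('yaws',np.arctan(q[0][0]),-np.arctan(f[0][0]),-np.arctan(p[0][0]))
yaw=(np.arctan(q[0][0])-np.arctan(f[0][0]))/2
R=np.array([[np.cos(yaw),-np.sin(yaw)],[np.sin(yaw),np.cos(yaw)]])
A=np.array([[1,-f[0][0]],[-q[0][0],1]]); c=np.linalg.solve(A,[f[0][1],q[0][1]]); O=c-R@[.03,-.12]; print('O',O,'yaw',yaw)
J=(W[:,:2]-O)@R; print('bed front x', ((np.c_[np.polyval(p[0],[.12,.2]),[.12,.2]]-O)@R)[:,0])
a=(W[:,2]>.027)&(W[:,2]<.035)&(J[:,1]>.07)&(J[:,0]<.0)&(J[:,0]>-.07); A=np.c_[J[a],W[a]]; print('arm pts',a.sum(), np.percentile(J[a],[1,99],axis=0))
r=edge(J[a],0,-.065,-.005); print('arm face slope,off',r, 'face y at x=0.02',np.polyval(r[0],.02))
for x in (-.05,-.02,-.004): print('tab',x,O+R@[x,.038])
E
```

```text
front (array([0.06527998, 0.41705341]), np.float64(0.0003264326334057583), np.int64(54)) side (array([-0.07509333,  0.10333002]), np.float64(0.00021417982071186563), np.int64(34))
fence (array([0.06533885, 0.54658743]), np.float64(0.0001835931761574122), np.int64(44))
yaws -0.07495265242001348 -0.06524610406678223 -0.06518749097065102
O [0.5291159  0.18378738] yaw -0.07009937824339785
bed front x [-0.09950511 -0.0998989 ]
arm pts 921 [[-0.06931053  0.07850283]
 [-0.00107986  0.08751626]]
arm face slope,off (array([0.0331024 , 0.08041016]), np.float64(0.00012859282982939117), np.int64(20)) face y at x=0.02 0.08107220554101821
tab -0.05 [0.48190029 0.22519616]
tab -0.02 [0.51182661 0.2230949 ]
tab -0.004 [0.52778732 0.22197423]
```

The stop arm is at about 1.54 rad. Fence and front edges agree on yaw -0.067, with the jig origin at (0.529, 0.184). Next I fetch the bracket.

```bash
python3 -m jog '[0.254,-1,0,0,0,0.183,0.3, 0.254,-1,0,0,0,0.183,0.3, 0.254,-1,0,0,0,0.183,0.3, 0.254,-1,0,0,0,0.183,0.3, 0.254,-1,0,0,0,0.183,0.3, 0.254,-1,0,0,0,0.183,0.3, 0.254,-1,0,0,0,0.183,0.3]'
python3 -m jog '[0,-0.113,-0.2,0,0,0,0.3, 0,-0.113,-0.4,0,0,0,0.3, 0,-0.113,-0.5,0,0,0,0.3, 0,-0.113,-0.5,0,0,0,0.3, 0,-0.113,-0.5,0,0,0,0.3]'
```

```text
clock: 6.63
tcp_pos: [0.4866, -0.0848, 0.2045]
orientation: [0.0, 0.508, 0.861, -0.0]
wrist_force: [0.6, -0.4, 0.3]
finger_gap: 0.0555
grip_force: 0.0
clock: 7.05
tcp_pos: [0.4839, -0.1026, 0.1042]
orientation: [-0.002, 0.507, 0.862, -0.0]
wrist_force: [0.0, -0.3, 0.8]
finger_gap: 0.0554
grip_force: 0.0
```

```bash
python3 -m jog '[0.003,-0.03,-0.15,0,0,0,0.3, 0.003,-0.03,-0.3,0,0,0,0.3, 0.003,-0.03,-0.41,0,0,0,0.3, 0.003,-0.03,-0.41,0,0,0,0.3, 0.003,-0.03,-0.41,0,0,0,0.3]' 
python3 -m jog '[0,0,0,0,0,0,-1, 0,0,0,0,0,0,-1, 0,0,0,0,0,0,-1, 0,0,0,0,0,0,-1, 0,0,0,0,0,0,-1, 0,0,0,0,0,0,-1, 0,0,0,0,0,0,-1, 0,0,0,0,0,0,-1]' 60
```

```text
clock: 7.47
tcp_pos: [0.4863, -0.1096, 0.0244]
orientation: [0.0, 0.507, 0.862, 0.0]
wrist_force: [-0.6, 0.1, 0.2]
finger_gap: 0.0553
grip_force: 0.0
clock: 8.13
tcp_pos: [0.4871, -0.1107, 0.0251]
orientation: [0.002, 0.507, 0.862, 0.0]
wrist_force: [-0.4, 0.4, 5.7]
finger_gap: 0.0113
grip_force: 59.7
```

```bash
python3 -m jog '[0,0,0.15,0,0,0,-1, 0,0,0.3,0,0,0,-1, 0,0.15,0.5,0,0,-0.03,-1, 0,0.35,0.6,0,0,-0.06,-1, 0,0.5,0.6,0,0,-0.09,-1, 0,0.65,0.6,0,0,-0.12,-1, 0,0.8,0.6,0,0,-0.15,-1, 0.04,0.9,0.6,0,0,-0.183,-1, 0.045,1,0.6,0,0,-0.183,-1, 0.045,1,0.6,0,0,-0.183,-1]'
python3 -m jog '[0,0.15,0,0,0,0,-1, 0,0.3,0,0,0,0,-1, 0,0.45,0,0,0,0,-1, 0,0.6,0,0,0,0,-1, 0,0.645,0,0,0,0,-1, 0,0.645,0,0,0,0,-1, 0,0.645,0,0,0,0,-1, 0,0.645,0,0,0,0,-1]'
```

```text
clock: 8.97
tcp_pos: [0.4947, 0.0929, 0.1438]
orientation: [-0.0, 0.729, 0.684, 0.001]
wrist_force: [0.4, 0.2, -1.2]
finger_gap: 0.0113
grip_force: 59.1
clock: 9.63
tcp_pos: [0.4945, 0.2177, 0.1433]
orientation: [0.0, 0.731, 0.682, -0.0]
wrist_force: [-0.1, 0.4, -2.7]
finger_gap: 0.0106
grip_force: 59.1
```

```bash
python3 -m jog '[0,0,-0.15,0,0,0,-1, 0,0,-0.3,0,0,0,-1, 0,0,-0.4,0,0,0,-1, 0,0,-0.47,0,0,0,-1, 0,0,-0.5,0,0,0,-1, 0,0,-0.5,0,0,0,-1, 0,0,-0.5,0,0,0,-1]'
python3 - <<'E'
from h import *
s,im,d=snap('wrist'); W=world('wrist',s,d); print(s['tcp_pos'],s['wrist_force']); cv2.imwrite('pics/w5.png',im[:,:,::-1]); np.savez('w5.npz',W=W,im=im)
E
```

```text
clock: 10.22
tcp_pos: [0.4951, 0.218, 0.0438]
orientation: [0.0, 0.731, 0.682, 0.0]
wrist_force: [0.6, -0.4, -2.3]
finger_gap: 0.0115
grip_force: 59.0
[0.49512109 0.21801942 0.04379897] [ 0.55263961 -0.38259669 -2.3171286 ]
```

View pics/w5.png

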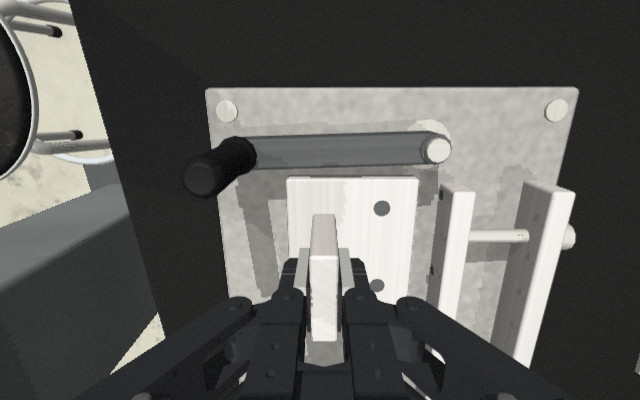

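The bracket hovers over the bed between the arm (face at row ~167) and the fence (front at column ~440). Its end is at row 178 and its front at column 418. I'll measure the gaps.

```bash
python3 - <<'E'
from h import *
W=np.load('w5.npz')['W']; O=np.array([.5292,.1837]); yaw=-.067
R=np.array([[np.cos(yaw),-np.sin(yaw)],[np.sin(yaw),np.cos(yaw)]])
J=np.concatenate([(W[...,:2]-O)@R,W[...,2:]],-1)
def ext(u0,u1,v0,v1,i,zl,zh,f):  # extreme of coord i inside box
    out=[]
    rng=range(v0,v1,6) if i==0 else range(u0,u1,10)
    for k in rng:
        P=J[k:k+2,u0:u1] if i==0 else J[v0:v1,k:k+2]
        P=P.reshape(-1,3); P=P[(P[:,2]>zl)&(P[:,2]<zh)]
        if len(P)>3: j=f(P[:,i]); out.append(P[j])
    return np.array(out)
e=ext(395,430,190,255,0,.026,.037,np.argmax); print('front x',np.median(e,0),'slope',np.polyfit(e[:,1],e[:,0],1))
e=ext(300,410,172,190,1,.026,.037,np.argmax); print('end y',np.median(e,0),'slope',np.polyfit(e[:,0],e[:,1],1))
e=ext(425,470,195,280,0,.033,.042,np.argmin); print('fence x',np.median(e,0),'slope',np.polyfit(e[:,1],e[:,0],1))
e=ext(270,410,150,176,1,.026,.037,np.argmin); print('arm face y',np.median(e,0),'slope',np.polyfit(e[:,0],e[:,1],1))
E
```

```text
front x [0.01294269 0.05073434 0.03036085] slope [0.00163649 0.01297361]
end y [-0.02225684  0.07390266  0.02876282] slope [-0.00373911  0.07381727]
fence x [0.02953157 0.04235036 0.03569587] slope [-0.00023373  0.02949651]
arm face y [-0.0301282   0.08005025  0.02985537] slope [0.03191072 0.08102524]
```

Edges are parallel: yaw error is under 0.004 rad, the gap to the fence is 16.5 mm and the gap to the arm is 6 mm. I'll shift 3 mm towards the arm and set the bracket down.

```bash
python3 -m jog '[0,0.015,-0.01,0,0,0,-1, 0,0.015,-0.02,0,0,0,-1, 0,0.015,-0.025,0,0,0,-1, 0,0.015,-0.025,0,0,0,-1, 0,0.015,-0.025,0,0,0,-1]'
```

```text
clock: 10.68
tcp_pos: [0.4953, 0.2222, 0.0391]
orientation: [0.0, 0.731, 0.683, 0.001]
wrist_force: [-0.7, 1.2, 2.7]
finger_gap: 0.0111
grip_force: 59.9
```

```bash
python3 -m jog '[0.015,-0.001,0,0,0,0,-1, 0.03,-0.002,0,0,0,0,-1, 0.045,-0.003,0,0,0,0,-1, 0.06,-0.004,0,0,0,0,-1, 0.075,-0.005,0,0,0,0,-1, 0.085,-0.006,0,0,0,0,-1, 0.095,-0.006,0,0,0,0,-1, 0.105,-0.007,0,0,0,0,-1, 0.115,-0.008,0,0,0,0,-1, 0.125,-0.008,0,0,0,0,-1, 0.135,-0.009,0,0,0,0,-1, 0.14,-0.009,0,0,0,0,-1]'
python3 -m jog '[0,0,0,0,0,0,-1, 0,0,0,0,0,0,-1, 0,0,0,0,0,0,-1]'
python3 - <<'E'
from h import *
s,im,d=snap('wrist'); W=world('wrist',s,d); print(s['tcp_pos'],s['wrist_force'],s['ft_torque']); cv2.imwrite('pics/w6.png',im[:,:,::-1]); np.savez('w6.npz',W=W,im=im)
E
```

```text
clock: 11.68
tcp_pos: [0.5198, 0.2202, 0.0392]
orientation: [-0.002, 0.73, 0.683, -0.002]
wrist_force: [-12.3, -0.6, 15.5]
finger_gap: 0.0114
grip_force: 61.8
clock: 11.93
tcp_pos: [0.5198, 0.2202, 0.0392]
orientation: [-0.001, 0.73, 0.683, -0.002]
wrist_force: [-10.6, 0.0, 13.1]
finger_gap: 0.0113
grip_force: 61.6
[0.51984591 0.22020952 0.03918722] [-10.55383843   0.04652987  13.11138395] [-0.06561705  1.73278636  0.02373008]
```

View pics/w6.png

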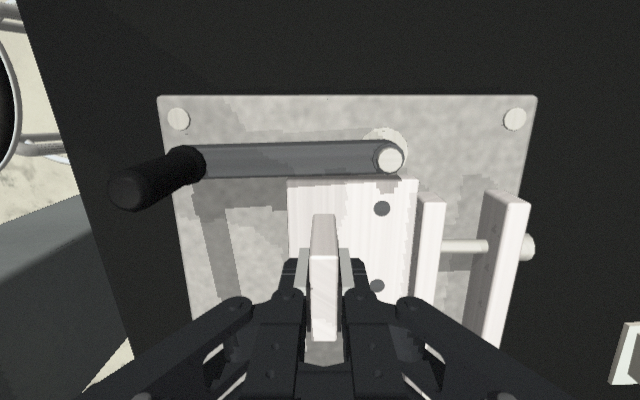

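The bracket's front (column 418) is on the fence (front edge at column ~420), parallel to it, and its end is at row 180, just below the arm. I'll measure the fence position.

```bash
cat > m.py <<'E'
from h import *
def meas(W,c0=395,c1=418):
    O=np.array([.5292,.1837]); yaw=-.067
    R=np.array([[np.cos(yaw),-np.sin(yaw)],[np.sin(yaw),np.cos(yaw)]])
    J=np.concatenate([(W[...,:2]-O)@R,W[...,2:]],-1)
    P=J[195:330,400:480].reshape(-1,3); P=P[(P[:,2]>.033)&(P[:,2]<.042)]
    e=np.array([P[abs(P[:,1]-y)<.002][:,0].min() for y in np.arange(.0,.06,.004) if (abs(P[:,1]-y)<.002).sum()>3]); print('fence x',e.round(4))
    F=J[190:255,370:410].reshape(-1,3); F=F[abs(F[:,2]-.026)<.006]; print('foot z',np.median(F[:,2]),'plane',np.linalg.lstsq(np.c_[F[:,:2],np.ones(len(F))],F[:,2],rcond=None)[0])
    B=J[172:192,300:400].reshape(-1,3)
    b=B[(B[:,2]>.022)&(B[:,2]<.029)]; print('end y',np.percentile(b[:,1],98))
    a=J[150:176,230:370].reshape(-1,3); a=a[(a[:,2]>.027)&(a[:,2]<.036)]
    L=np.array([(x,a[abs(a[:,0]-x)<.002][:,1].min()) for x in np.arange(-.06,0,.004) if (abs(a[:,0]-x)<.002).sum()>3]); print('arm',np.polyfit(*L.T,1),L[:,1].min())
E
python3 - <<'E'
from m import *
meas(np.load('w6.npz')['W'])
E
```

```text
fence x [0.0769 0.0459 0.0379 0.0376 0.0377 0.0374 0.0378 0.0376 0.0377 0.0377
 0.0376 0.0376 0.0377 0.0377]
foot z 0.0263492122261922 plane [-0.0069785   0.00312431  0.02635125]
end y 0.07777498047764593
arm [-0.00306218  0.08058926] 0.08050027728574964
```

The fence is pushed back about 8 mm (4 N) and the bracket is flat. I need another 8 mm, plus about 1.3 mm for arm compliance.

```bash
python3 -m jog '[0.01,-0.001,0.002,0,0,0,-1, 0.02,-0.001,0.004,0,0,0,-1, 0.03,-0.002,0.005,0,0,0,-1, 0.04,-0.003,0.005,0,0,0,-1, 0.045,-0.003,0.005,0,0,0,-1, 0.045,-0.003,0.005,0,0,0,-1, 0.045,-0.003,0.005,0,0,0,-1, 0.045,-0.003,0.005,0,0,0,-1]'
python3 - <<'E'
from m import *
s,im,d=snap('wrist'); W=world('wrist',s,d); print(s['tcp_pos'],s['wrist_force']); cv2.imwrite('pics/w7.png',im[:,:,::-1]); meas(W)
E
```

```text
clock: 12.65
tcp_pos: [0.5273, 0.2197, 0.0394]
orientation: [-0.003, 0.73, 0.683, -0.003]
wrist_force: [-12.3, 1.9, 9.3]
finger_gap: 0.011
grip_force: 61.3
[0.52733145 0.2196705  0.03940365] [-12.32139529   1.94016584   9.3422257 ]
fence x [0.0772 0.0773 0.0534 0.0451 0.045  0.0451 0.0451 0.0451 0.0453 0.0451
 0.0452 0.0451 0.0453 0.0452 0.0449]
foot z 0.026442012420929067 plane [-0.00999007  0.00358846  0.02655968]
end y 0.07776498702857886
arm [-0.00392653  0.08042712] 0.08033400222524151
```

View pics/w7.png

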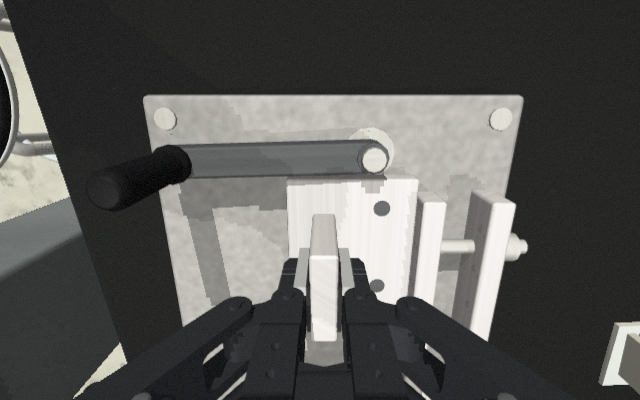

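The bracket lies flat against the fence with its end (row ~180) about 2.5 mm from the square stop arm. The fence is pushed back 15.6 mm, which is about 7.8 N. I'm handing in while still holding.

```bash
python3 -m jog '[0,0,0,0,0,0,-1, 0,0,0,0,0,0,-1, 0,0,0,0,0,0,-1]'; python3 -c "from workcell import env; print(env.hand_in())"
```

```text
clock: 12.95
tcp_pos: [0.5273, 0.2197, 0.0394]
orientation: [-0.003, 0.73, 0.683, -0.003]
wrist_force: [-11.9, 0.8, 11.0]
finger_gap: 0.0111
grip_force: 61.3
the job is handed in; nothing more can be done
None
```

I handed the job in at about 13 s with the gripper still pressing the bracket flat on the fence at roughly 7.8 N (fence measured 15.6 mm back), its end about 2.5 mm from the squared stop arm; the hand-in returned no verdict.

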